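Set the handpiece speed lever to the third click

TASK

With the fingertips, push the black speed lever of the blue handpiece control back to its off stop at the red dot, then push it forward click by click, counting by feel, and leave it resting in the third click. Only push the lever, gently: do not pinch it, never let it run past the third click, and leave the loose things on the board alone.

Things in the scene. Friction and masses are not known exactly. Their poses are not given: they have to be found in the camera images.
- work_board: Bare wooden board, 240 mm (x) by 485 mm (y), fixed on feet over the tray of tools; its flat top, on which everything here stands, is at z = 0.095 m. Origin on the tray floor (z = 0) under its centre.
- speed_control: Blue box fixed to the left or right half of the board, 140 (its x) x 76 x 42 mm high, grey face plate. Origin: centre of its underside. Its x runs along the slot (y = 0), off to fast, roughly away from the robot. Marks beside the slot, at y = +25 mm: red dot = off (x = -35 mm), then five white bars, ever longer, 14 mm apart, one per click (third: x = +7 mm). Nothing else stands up over 3 mm.
- lever_grip (a point): Centre of the black lever knob, 67 mm above the board. The knob is a block 12 mm thick along the control's x, 34 mm wide along its y and 26 mm high (54 to 80 mm above the board), on a thin steel stem; push it on its broad flat faces. A white line runs across its top.
- speed_lever (a joint): Lever travel along the control's x (m): 0 at the off stop, 0.070 at the fast stop. It rests in notches 14 mm apart: 0 (off, hard stop), 0.014 (first click), 0.028, 0.042 (third), 0.056, 0.070; starts in the first or second. Leaving a notch takes 5 to 6 N at once, then less; 7 mm on it goes over and snaps into the next notch. Let go between (not right on the ridge), it falls into the nearer one.
- charcoal_block: Loose black charcoal block, 75 x 120 x 31 mm, in the half of the board that the control leaves free; origin at the centre of its underside. Bystander.
- copper_strip: Loose copper offcut, 12 x 55 x 8 mm (long along its y), mid-board at the front; origin at the centre of its underside. Bystander.
- beeswax: Loose brown cake of beeswax, 30 x 40 x 15 mm, mid-board; origin at the centre of its underside. Bystander.
- flux_bowl: Loose small white bowl, 57 mm across, 24 mm high, mid-board at the back; origin at the centre of its underside. Bystander.
- tweezers_1: Loose steel tweezers, 14 x 140 x 9 mm (long along their y), lying mid-board, pointing away from the robot; origin at the centre of the underside. Bystander.
- punch_1: Loose steel punch with a ball end, 11 mm thick, 65 mm tall, standing upright mid-board at the back; origin at the centre of its underside. Bystander.

How it is judged:
By the outcome, as a careful person would: the job done as asked, in the order asked, and still so for the second after the job is handed in, with the robot touching nothing.
It also fails if it takes over 64 s, if anything falls off the work surface, if the arm or the gripper's body presses on something with over 40 N, if the wrist force passes 120 N, or if a joint passes its speed limit or range.

ROBOT

A 7-joint arm with a two-finger parallel gripper is mounted at the origin on a cart in front of the work surface, level with it; the furniture and walls round the work are solid. World frame = base frame: x ahead of the robot, y to its left, z up, the work surface at z = 0. Lengths are in m, angles in rad, forces in N, time in s.
With the tool pointing down it reaches from about 0.425 to 1.025 m from the base axis. Payload 9.4 kg.
Tool frame: the origin (TCP) lies on the centre line of the jaws, within the pads' length; the fingertips stand 8 mm ahead of it and the grasp point (between the pads) lies 11 mm behind it; z points along the fingers, y is the line along which they close (so a half turn about z gives the same grasp; the last joint's range is limited). The gripper opens to 85 mm and grips with 20 to 120 N. Pads are 22 mm wide; open, the fingers measure 114 mm over their backs; the gripper's body (76 mm by 85 mm) begins 54 mm behind the grasp point. The pads swing forward as they close: fully open they stand 13 mm farther back than shut.
Start: joints at [-1.326, 0.599, -0.003, 1.599, 0.002, 0.943, -0.08], TCP at [0.229, 0.688, 0.239] pointing down, gripper open.
Joint ranges: [-2.57, 2.57], [-0.35, 1.97], [-1.29, 1.29], [0.11, 2.56], [-1.05, 4.19], [0.11, 1.86], [-2.63, 2.63]. Speed limits (rad/s): [2.22, 2.22, 3.01, 3.01, 3.14, 3.14, 3.14].

INTERFACE

Orientations are given as [roll, pitch, yaw] about the fixed x, y, z axes, in that order (R = Rz(yaw) Ry(pitch) Rx(roll)).
In Python, from bench import manip gives the robot as it stands. Calls block until the motion is done:
- manip.move_to(position, orientation): joint-space move of the TCP to a pose.
- manip.line_to(position, rotation=None, feed=0.15, contact_N=None): straight line of the TCP; rotation=None keeps the orientation; feed is the mean speed in m/s. With contact_N (N) it stops when the force on the tool has changed by that much, and returns True; else False.
- manip.set_joints(angles): joint-space move.
- manip.command_gripper(opening): finger opening in m; the grip force is fixed at half the most; returns when the fingers have stopped.
- manip.wait(seconds).
- manip.inverse_kinematics(position, orientation): joint angles nearest the present ones, or None.
- manip.read_camera(name): name is "side" or "top"; returns the picture (400x640x3 uint8, red, green, blue); there is no depth.
- manip.calibration(name): a dict with "fovy" (degrees; the focal length in pixels is half the picture's height over the tangent of half this angle, whatever the lens; pixels are square), "cx", "cy" (the principal point, pixels), "rvec" (rotation vector, rad) and "tvec" (3), from world to camera coordinates, as OpenCV has them. Camera axes: x right, y down, z forward; pixel columns grow to the right and rows downward; lengths in m; the calibration is good to about 2 mm. A picture is of the moment at which its call begins. calibration takes no time and is no camera call.
A pose or a line that the arm cannot do raises manip.MotionError and nothing moves.
- manip.close_job(): hands the job in; it is judged then, once.
Trained networks look in the newest picture that a camera, given by its name, has taken for a name from the list of things; names that differ only in an ending like _2 or _b are one class to them, and where a whole thing is asked for, a point or a joint stands for the part that bears it (a point fixed in the world has none). Each returns a list of dicts, best first, with "conf" (0 to 1); they miss things now and then, are a little off and sometimes report something else, mostly with a low value. They report only what shows in the picture. A call takes as long as a camera call.
- manip.cut_out(camera, thing): "mask" (400x640 bool, what is visible of it) and "rect" ([left, top, width, height] in pixels, round what is visible of it).
Readings, each from a call of its own:
- manip.read_t(): time.
- manip.read_q(): joint angles.
- manip.read_qvel(): joint speeds.
- manip.read_tau(): joint torques, N m.
- manip.read_position(): TCP position.
- manip.read_eef_rot(): TCP orientation.
- manip.read_contact_force(): force on the tool from outside, world axes, zero at the start.
- manip.read_moment(): the same for the moment, N m.
- manip.read_opening(): finger opening in m.
- manip.read_grip_force(): force on a finger pad.
Only numpy, scipy, OpenCV 4.12 (cv2) and the standard library are available. Lean on these libraries where they do the work, as an engineer would, in place of code of your own. Each camera call takes 0.05 s, during which the arm holds its last target. There are 200 camera calls.

## Working session

There is one attempt and no reset: what is moved stays moved. The work goes in short steps, each a Python script; the robot and the scene stay as the last script left them, time stands still between calls to the robot, and variables do not carry over. Pictures are saved under pics/ and viewed, at most 10 in all, crops included, and the job is handed in when it is done.

```bash
mkdir -p pics; cat > h.py <<'E'
from bench import manip as m
import numpy as np, cv2
def cal(n):
    c=m.calibration(n); f=200/np.tan(np.radians(c["fovy"])/2)
    R,_=cv2.Rodrigues(np.array(c["rvec"],float)); return f,c["cx"],c["cy"],R,np.array(c["tvec"],float).ravel()
def back(n,u,v,z):
    f,cx,cy,R,t=cal(n); o=-R.T@t; d=R.T@np.array([(u-cx)/f,(v-cy)/f,1]); return o+d*(z-o[2])/d[2]
def proj(n,p):
    f,cx,cy,R,t=cal(n); q=R@np.array(p)+t; return np.array([f*q[0]/q[2]+cx,f*q[1]/q[2]+cy])
E
python3 - <<'E'
from h import *
for n in("top","side"):
    im=m.read_camera(n); cv2.imwrite(f"pics/{n}0.png",im[:,:,::-1])
    f,cx,cy,R,t=cal(n); print(n,f,-R.T@t,R[2])
    for th in("speed_control","lever_grip","charcoal_block","tweezers_1","punch_1","flux_bowl"):
        for r in m.cut_out(n,th)[:2]: print(th,r["conf"],r["rect"])
print(m.read_t(),m.read_position(),m.read_eef_rot())
E
```

```text
top 513.4368022095073 [ 0.16114381 -0.0634801   0.88705355] [ 0.41494816  0.06934205 -0.90719882]
speed_control 0.68 [183.3, 148.6, 72.8, 90.5]
lever_grip 0.51 [203.5, 176.2, 26.0, 12.3]
charcoal_block 0.66 [377.7, 188.5, 79.8, 47.9]
tweezers_1 0.4 [333.1, 202.6, 11.4, 45.1]
side 406.3365907675352 [ 0.30043283 -0.59729469  0.71129938] [ 0.26301284  0.69046953 -0.67385168]
speed_control 0.9 [261.2, 143.2, 61.5, 45.7]
lever_grip 0.63 [340.0, 183.8, 22.7, 24.1]
lever_grip 0.49 [284.6, 141.6, 6.9, 16.8]
charcoal_block 0.66 [322.1, 233.4, 68.4, 71.4]
charcoal_block 0.46 [367.6, 187.1, 6.2, 26.0]
tweezers_1 0.8 [294.2, 218.6, 54.4, 14.8]
flux_bowl 0.82 [340.0, 184.3, 24.8, 20.3]
0.7 [0.22931673 0.68781475 0.23933983] [3.14145756e+00 4.41636532e-05 2.81981290e+00]
```

```bash
python3 - <<'E'
import cv2
a=cv2.imread("pics/top0.png")[110:290,150:490]; cv2.imwrite("pics/a.png",cv2.resize(a,(782,414),interpolation=cv2.INTER_CUBIC))
b=cv2.imread("pics/side0.png")[110:310,230:430]; cv2.imwrite("pics/b.png",cv2.resize(b,(600,600),interpolation=cv2.INTER_CUBIC))
E
```

```text
(no output)
```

View pics/a.png

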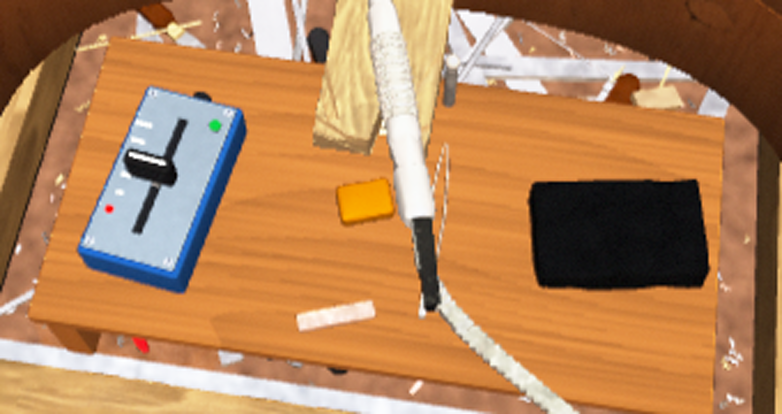

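View pics/b.png

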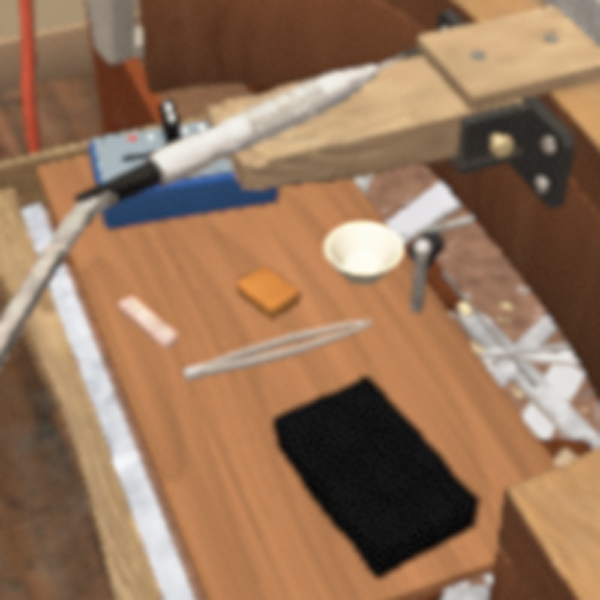

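```bash
python3 - <<'E'
from h import *
T=lambda x,y,z:back("top",150+x/2.3,110+y/2.3,z)
for n,p in dict(red=(109,209),b1=(119,192),b4=(138,141),b5=(143,125),slotF=(183,120),slotN=(137,232),FL=(150,87),FR=(245,108),NL=(80,252)).items(): print(n,T(*p,.137).round(4))
print("knobtop",T(128,150,.175).round(4),T(175,170,.175).round(4),"ends", T(150,160,.175))
# refine dot by colour, mask corner
im=cv2.imread("pics/top0.png").astype(int); 
B,G,R=im[...,0],im[...,1],im[...,2]
w=np.zeros((400,640),bool);w[145:245,180:260]=1
red=w&(R-G>60)&(R-B>60); ys,xs=np.nonzero(red); ok=(abs(xs-197.4)<5)&(abs(ys-201)<5);print(ok.sum(),back("top",xs[ok].mean(),ys[ok].mean(),.137))
gr=w&(G-R>60); ys,xs=np.nonzero(gr);print("green",back("top",xs.mean(),ys.mean(),.137))
r=m.cut_out("top","speed_control")[0]["mask"]; k=m.cut_out("top","lever_grip")[0]["mask"]
ys,xs=np.nonzero(k);print("knob mask mean",xs.mean(),ys.mean(),back("top",xs.mean(),ys.mean(),.170))
ys,xs=np.nonzero(w&(B-R>60)|r&w)
h=cv2.minAreaRect(np.c_[xs,ys].astype(np.float32));print(h)
a=cv2.imread("pics/top0.png")[145:240,180:260]; cv2.imwrite("pics/c.png",cv2.resize(a,(480,570),interpolation=cv2.INTER_CUBIC))
E
```

```text
red [0.472  0.1814 0.137 ]
b1 [0.4859 0.1778 0.137 ]
b4 [0.5275 0.1743 0.137 ]
b5 [0.5408 0.1739 0.137 ]
slotF [0.5493 0.1462 0.137 ]
slotN [0.4579 0.1578 0.137 ]
FL [0.5726 0.1765 0.137 ]
FR [0.566  0.1038 0.137 ]
NL [0.4372 0.1929 0.137 ]
knobtop [0.5012 0.1673 0.175 ] [0.4912 0.1323 0.175 ] ends [0.49602371 0.15073477 0.175     ]
13 [0.47259616 0.18196572 0.137     ]
green [0.4764957  0.13340708 0.137     ]
knob mask mean 214.90681003584228 182.9820788530466 [0.49245394 0.15129562 0.17      ]
((220.5875244140625, 191.08348083496094), (51.37510299682617, 88.67961883544922), 20.44955062866211)
```

View pics/c.png

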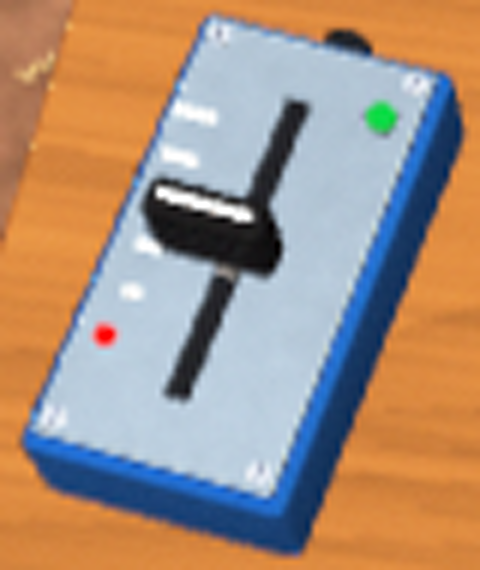

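```bash
python3 - <<'E'
from h import *
def tri(a,b):
    Ps=[]
    for n in("top","side"):
        f,cx,cy,R,t=cal(n); Ps.append(np.array([[f,0,cx],[0,f,cy],[0,0,1]])@np.c_[R,t])
    X=cv2.triangulatePoints(Ps[0],Ps[1],np.array(a,float).reshape(2,1),np.array(b,float).reshape(2,1)).ravel();X=X[:3]/X[3]
    print(X.round(4),(proj("top",X)-a).round(1),(proj("side",X)-b).round(1))
tri((337,240),(256.7,174));tri((333.9,204.8),(281.7,168.3));tri((287,173),(310,170))
print("line",back("top",205.8,176.7,.175),back("top",221.7,180.8,.175))
print("rot",np.degrees(m.read_eef_rot()), m.inverse_kinematics([.5,.152,.163],[np.pi,0,-.12]), m.inverse_kinematics([.5,.152,.163],[np.pi,0,np.pi-.12]))
E
```

```text
[ 0.3872 -0.0524  0.2812] [ 0.  -0.4] [-0.4  0.3]
[ 0.4364 -0.0416  0.2733] [-0.   0.9] [ 0.8 -0.6]
[0.5168 0.0403 0.1869] [-0.1  1. ] [ 0.9 -0.7]
line [0.49865317 0.16647461 0.175     ] [0.49547635 0.14024814 0.175     ]
rot [1.79997625e+02 3.62483864e-03 1.61559755e+02] [-0.84846036  0.54959628  0.65357173  2.15963942 -0.58568423  0.61206365
 -1.4633442 ] [-0.38157735  0.46829239 -0.03074396  2.13152253  0.02689391  0.54212793
  1.018744  ]
```

View pics/top0.png

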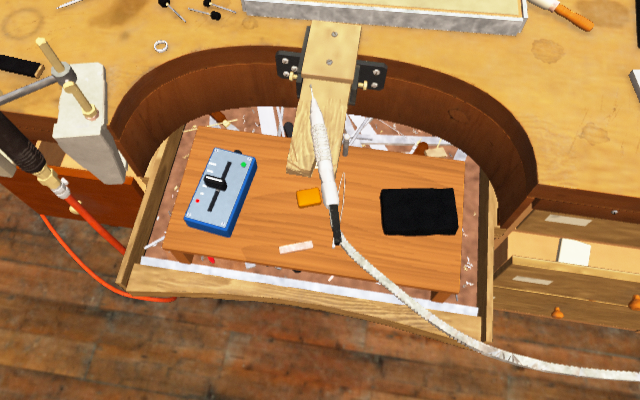

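View pics/side0.png

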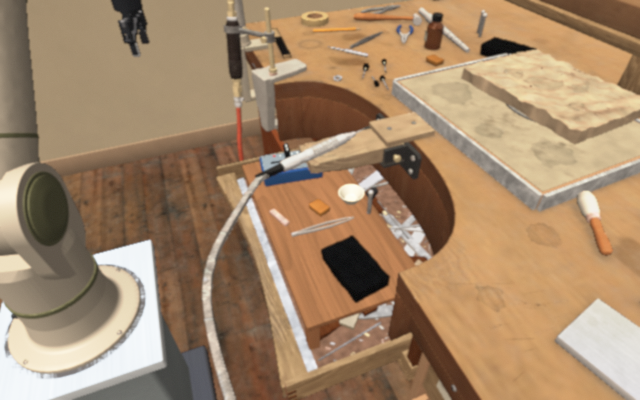

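```bash
python3 - <<'E'
from h import *
def tri(a,b):
    Ps=[]
    for n in("top","side"):
        f,cx,cy,R,t=cal(n); Ps.append(np.array([[f,0,cx],[0,f,cy],[0,0,1]])@np.c_[R,t])
    X=cv2.triangulatePoints(Ps[0],Ps[1],np.array(a,float).reshape(2,1),np.array(b,float).reshape(2,1)).ravel();X=X[:3]/X[3]
    print(X.round(4),(proj("top",X)-a).round(1),(proj("side",X)-b).round(1))
print("torch");tri((35,165),(236,76));tri((60,188),(240,100));tri((65,75),(263,35));tri((38,40),(267,10));tri((105,128),(276,128));tri((310,88),(352,134))
tri((125,240),(272,158))
import cv2
for n,(x,y,w,h) in dict(top=(0,0,260,195),side=(80,0,260,195)).items():
    cv2.imwrite(f"pics/d{n}.png",cv2.resize(cv2.imread(f"pics/{n}0.png")[y:y+h,x:x+w],None,fx=3,fy=3,interpolation=cv2.INTER_CUBIC))
E
```

```text
torch
[0.4422 0.3815 0.2568] [ 0.  -0.8] [-0.6  0.4]
[0.4397 0.3741 0.1934] [ 0.1 -1.5] [-1.1  0.8]
[0.5103 0.3067 0.3777] [-0.2  2.1] [ 1.4 -1.3]
[0.5267 0.3256 0.4209] [-0.1  0.4] [ 0.3 -0.3]
[0.5658 0.3775 0.1135] [ 0.  14.8] [ 10.9 -10.5]
[0.6075 0.0185 0.2747] [-0.4  5.3] [ 4.7 -4.4]
[ 0.4618  0.3467 -0.005 ] [  1.4 -15. ] [-13.2   7.6]
```

View pics/dside.png

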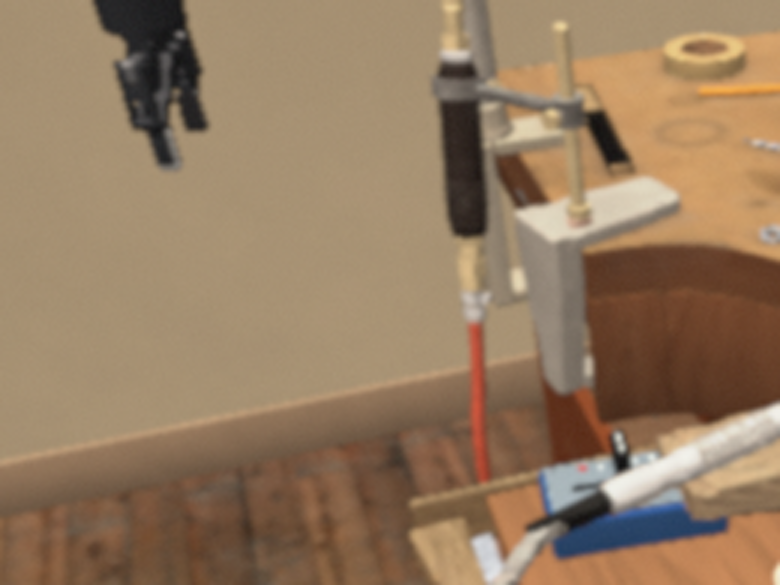

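View pics/dtop.png

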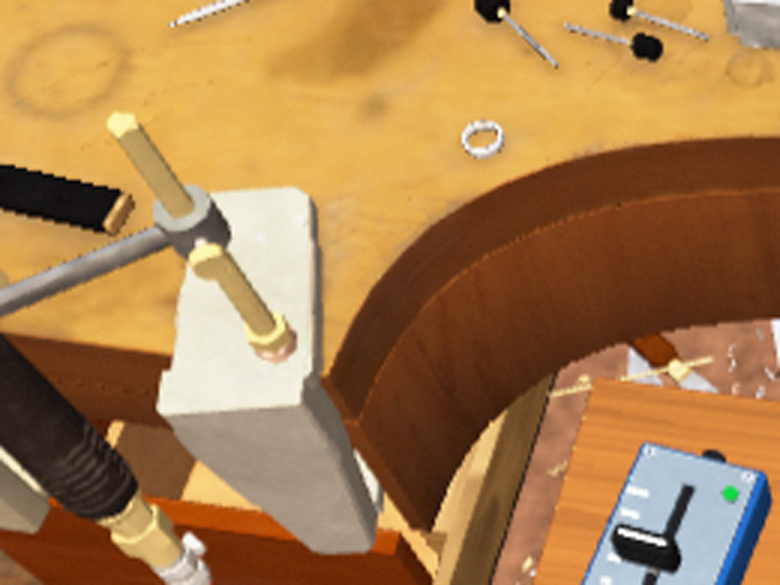

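```bash
cat >> h.py <<'E'
C=np.array([.5035,.1525]); YAW=-.12; ux=np.array([np.cos(YAW),np.sin(YAW)]); ROT=[np.pi,0,np.pi+YAW]
def P(x,z,y=0): return [*(C+x*ux+y*np.array([-ux[1],ux[0]])),z]
def X(): return float((np.array(m.read_position())[:2]-C)@ux)
def F(): return float(np.array(m.read_contact_force())[:2]@ux)
E
python3 - <<'E'
from h import *
m.line_to([.141,.423,.30],feed=.25)
m.command_gripper(0.0)
q=np.array(m.read_q()); q[0]+=.953-0.03; m.set_joints(q)
print(m.read_t(),m.read_position())
m.move_to(P(-.03,.29),ROT)
m.line_to(P(.024,.26),feed=.15)
print(m.read_t(),m.read_position(),m.read_eef_rot(),m.read_opening(),m.read_contact_force())
im=m.read_camera("top"); cv2.imwrite("pics/e.png",cv2.resize(im[100:280,130:370,::-1],None,fx=3,fy=3))
E
```

```text
4.3333 [0.42206197 0.14380944 0.30002865]
5.8917 [0.52668269 0.14974445 0.25978586] [-3.14123810e+00 -1.17953949e-03  3.02138298e+00] 7.017356389761035e-05 [0.2509959  0.07121637 0.22315838]
```

View pics/e.png

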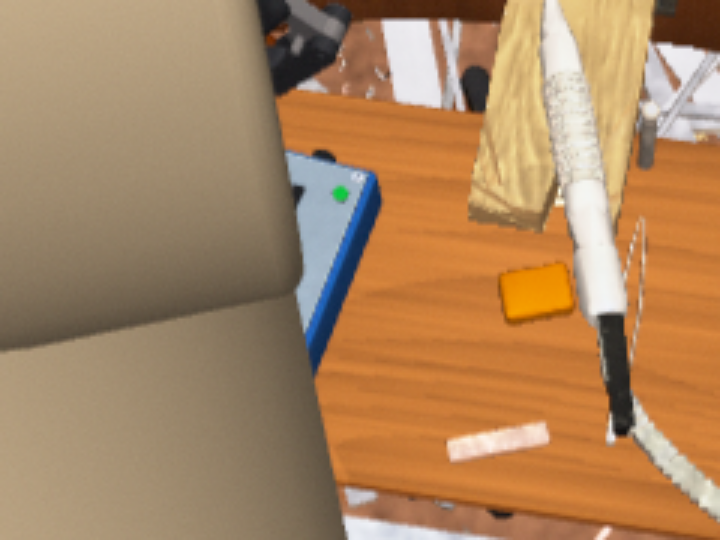

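```bash
python3 - <<'E'
from h import *
print(m.line_to(P(.024,.168),feed=.08,contact_N=4),m.read_position(),m.read_t())
f0=F(); x=.022; L=[]
touched=False
while x>-.026:
    m.line_to(P(x,.168),feed=.04)
    f=F()-f0; L.append((round(x*1e3,1),round(X()*1e3,1),round(f,1)))
    if f>8.5: break
    x-=.0015
print(L,m.read_t())
E
```

```text
False [0.52760887 0.14973634 0.16846368] 7.2417
[(22.0, 21.9, -0.1), (20.5, 20.4, 0.6), (19.0, 18.9, 0.8), (17.5, 17.4, -0.1), (16.0, 15.9, 0.9), (14.5, 14.4, -0.2), (13.0, 12.9, 1.1), (11.5, 11.4, 1.0), (10.0, 10.8, 5.2), (8.5, 8.8, 3.5), (7.0, 6.3, 1.9), (5.5, 4.8, 0.6), (4.0, 3.7, 0.2), (2.5, 2.3, 1.0), (1.0, 0.9, 0.6), (-0.5, -0.6, 0.7), (-2.0, -2.1, 0.2), (-3.5, -3.1, 3.2), (-5.0, -4.4, 5.5), (-6.5, -6.9, 1.9), (-8.0, -8.7, 0.3), (-9.5, -10.0, -0.4), (-11.0, -11.2, 0.6), (-12.5, -12.6, 0.4), (-14.0, -14.1, 0.2), (-15.5, -15.6, 1.2), (-17.0, -16.8, 1.8), (-18.5, -17.0, 6.7), (-20.0, -17.1, 11.3)] 14.4917
```

```bash
python3 - <<'E'
from h import *
m.line_to(P(-.0145,.168),feed=.04)
m.line_to(P(-.0145,.215),feed=.12)
m.line_to(P(-.066,.215),feed=.12)
print(m.line_to(P(-.066,.168),feed=.08,contact_N=4),m.read_t())
m.wait(.2); f0=F(); x=-.058; L=[]; clicks=0; up=False
while clicks<3 and x<-.0125:      # x0 ~ -51 mm, third ridge at ~ -16 mm
    m.line_to(P(x,.168),feed=.04)
    f=-(F()-f0); L.append((round(x*1e3,1),round(X()*1e3,1),round(f,1)))
    if f>3.5: up=True
    if up and f<1.0: clicks+=1; up=False; L.append("click")
    if f>9: break
    x+=.0012
print(L,clicks,m.read_t())
E
```

```text
False 16.6417
[(-58.0, -57.6, -1.2), (-56.8, -56.8, -1.1), (-55.6, -55.6, -0.3), (-54.4, -54.3, -1.1), (-53.2, -53.1, -1.1), (-52.0, -51.9, -1.7), (-50.8, -50.8, -1.4), (-49.6, -50.3, 3.1), (-48.4, -48.7, 3.3), (-47.2, -46.7, 0.2), (-46.0, -45.4, -0.0), (-44.8, -44.3, -0.4), (-43.6, -43.3, -1.0), (-42.4, -42.3, 0.2), (-41.2, -41.1, -1.2), (-40.0, -39.9, -1.0), (-38.8, -38.7, -1.8), (-37.6, -37.5, -1.2), (-36.4, -36.6, 0.7), (-35.2, -36.2, 4.5), (-34.0, -34.4, 2.9), (-32.8, -32.3, 0.6), 'click', (-31.6, -30.9, -0.9), (-30.4, -30.0, -0.2), (-29.2, -29.0, 0.3), (-28.0, -27.9, -1.2), (-26.8, -26.7, -0.6), (-25.6, -25.5, -1.2), (-24.4, -24.3, -0.6), (-23.2, -23.1, -1.4), (-22.0, -22.5, 2.7), (-20.8, -21.6, 3.7), (-19.6, -19.5, 1.8), (-18.4, -17.8, 0.8), 'click', (-17.2, -16.6, -0.7), (-16.0, -15.7, 0.2), (-14.8, -14.7, -0.2), (-13.6, -13.5, -0.6)] 2 26.4417
```

```bash
python3 - <<'E'
from h import *
m.line_to(P(-.03,.168),feed=.06)
m.line_to(P(-.03,.29),feed=.15)
q=np.array(m.read_q())
m.line_to([.42,.144,.33],feed=.15)
q=np.array(m.read_q()); q[0]-=.75; m.set_joints(q)
im=m.read_camera("top"); cv2.imwrite("pics/f.png",cv2.resize(im[145:240,180:260,::-1],(480,570),interpolation=cv2.INTER_CUBIC))
print(m.read_t(),m.read_position(),m.read_contact_force())
E
```

```text
29.7167 [0.21064863 0.39126701 0.32951142] [-0.28243286 -0.84327233  0.05079024]
```

View pics/f.png

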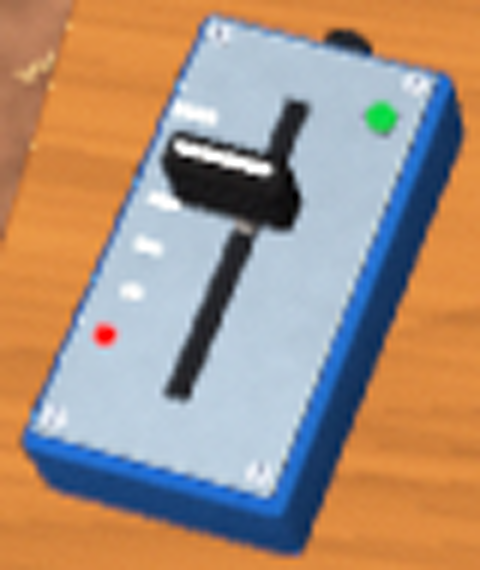

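The lever's white line is now at crop pixel (224,157). It was at (203,202) in the second notch, so it has moved forward one notch, to the third, and the third bar shows just behind the knob.

```bash
python3 -c "
from h import *
print(m.close_job())"
```

```text
the job is handed in; nothing more can be done
None
```

The job is handed in: I pushed the lever back to its off stop, then forward, feeling each ridge. The last picture shows it resting in the third click, with the arm clear and nothing else on the board touched, at about 30 s of the 64 s allowed.

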